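# Pin the deburring guard and hold a safe-key blank in its window

## Robot

A 6-joint arm with a two-finger parallel gripper is mounted at the origin on the work surface. World frame = base frame: x ahead of the robot, y to its left, z up, the work surface at z = 0. Lengths are in mm, angles in rad, forces in N, time in s.
With the tool pointing down it reaches from about 375 to 925 mm from the base axis. Payload 5.7 kg.
Tool frame: the origin (TCP) lies midway between the tips of the shut fingers; the grasp point (between the pads) lies behind it (robot.tcp_to_grasp is the z of the grasp point in the tool frame, in mm); z points along the fingers, y is the line along which they close (so a half turn about z gives the same grasp; the last joint's range is limited). The gripper opens to 88 mm and grips with 3 to 60 N. Pads are 20 mm wide; open, the fingers measure 115 mm over their backs; the gripper's body (75 mm by 178 mm) begins 61 mm behind the grasp point.
Start: joints at [1.1, 0.359, 1.51, -0, 1.272, -0.115], TCP at [208.995, 562.391, 222.623] pointing down, gripper open.
Joint ranges: [-2.97, 2.97], [-1.01, 2.36], [0.21, 2.38], [-0.96, 4.11], [0.2, 2.71], [-2.98, 2.98]. Speed limits (rad/s): [2.39, 2.39, 3.14, 3.14, 3.14, 3.14].

## Interface

Orientations are given as a rotation vector (axis times angle).
In Python, from plant import robot, optics, order gives the robot as it stands.
- The arm moves only by the tool play_rows, never from a script. Its argument "motion" is a list of rows, each an object with "offset": the shift along the tool's x, y, z in mm, a list of three; "rot": the turn, a rotation vector about the tool's x, y, z in rad, a list of three; "gripper": the finger opening in mm, from 0 to 87.8. A call has 1 to 10 rows; each row is the pose to reach, as a shift and turn from the pose commanded when the call began, along the tool's axes at that moment; what a row does not reach only later rows make up. A row lasts 1/12 s, in which the tool goes at most 41.7 mm and 7.16 degrees, less where a joint would pass 70% of its speed; a pose out of reach is approached as far as the arm can. A call with a gripper value outside its range is refused whole. The fingers move at their own pace and stop on an object; "force" is the grip in N (left out, the last holds). Time passes only in rows, so rows that repeat a pose let the fingers close. It gives the time, the measured TCP pose, the force, the opening and the grip force at its end, in the units of the state.
- robot.get_obs(): the state, without advancing time (a new reading comes with each control period).
- optics.grab_frame(name): name is "scene" or "top" or "wrist"; returns (picture, depth): 384x512x3 uint8, red, green, blue; 384x512 float32, mm along the optical axis (not along the pixel's ray), 0 where there is no reading.
- optics.calibration(name): a dict with "intrinsics" (3x3 intrinsics, pixels), "k1" (the pictures are not rectified: a ray, as slopes to the right and down, at radius r is drawn at 1 + k1 r^2 times it, then the intrinsics apply), "camera_from_world" (4x4, takes a point from world to camera coordinates); the wrist camera has in their place "hand_eye" (4x4, takes a point from camera to tool coordinates, whose origin is the TCP and whose axes are the flange's). Camera axes: x right, y down, z forward; pixel columns grow to the right and rows downward; lengths in mm; the calibration is good to about 2 mm. A picture is of the moment at which its call begins: read the wrist's pose just before it. calibration takes no time and is no camera call.
- order.close_job(): hands the job in; it is judged then, once.
The state is a dict: "t": time; "joints": joint angles; "qvel": joint speeds; "effort": joint torques, N m; "eef_pos": TCP position; "eef_rot": TCP orientation; "ft_force": force on the tool from outside, world axes, zero at the start; "torque": the same for the moment, N m; "grip_width": finger opening in mm; "gripper_force": force on a finger pad.
Only numpy, scipy, OpenCV 4.12 (cv2) and the standard library are available. Lean on these libraries where they do the work, as an engineer would, in place of code of your own. Each camera call takes 0.05 s, during which the arm holds its last target. There are 200 camera calls.

## Task

Lock the guard of the key deburring unit: take the headed pin from its block and push it down through the fork and the guard's lug until its head sits fully home on the fork, and let it go. Then take the safe-key blank with the broad flat handle from the rack, leaving the other two keys standing there, and lower its blade upright through the narrow window of the guard until only about a centimetre of blade still shows above the plate. Finish holding it there in the gripper, still and hanging freely, with the handle clear of the guard and the blade not jammed against the sides.

Things in the scene. Friction and masses are not known exactly. Their poses are not given: they have to be found in the camera images.
- unit: Key deburring unit, fixed: grey open box 150 (x) x 220 (y) x 120 mm high with a brass brush roller inside along y (its top 58 mm above the table), covered by a flat aluminium guard. Origin at the centre of its underside, z up. At its +y side a dark steel fork (two tines 44 x 44 x 8 mm, one above the other, upper tine's top 138 mm above the table) takes the guard's lug between the tines.
- fork_hole (a point): Centre of the pin hole on the top face of the upper tine (138 mm above the table). Vertical round holes of 12 mm go through upper tine, lug and lower tine, all aligned at the start; below is free air. A web at the +x side of the fork ends level with the upper tine. Axes as the unit's.
- guard (a joint): Swing of the guard about a vertical pivot at its far -y corner, rad: 0 = shut against its stop with holes aligned (as it starts), grows as it swings open towards the robot, to 1.0. Held by a little friction (0.4 N m).
- window (a point): Centre of the guard's window on the guard's top face (128 mm above the table). The window is a vertical slot through the 8 mm plate, 7 mm along x and 22 mm along y, with a 1.5 mm bevel; the chamber below is empty down to the roller. It is the only opening in the flat of the guard. Axes as the unit's while the guard is shut.
- pin_block: Fixed black block 50 x 50 x 60 mm high with one vertical 13 mm hole, in which the pin stands at the start. Origin at the centre of its underside.
- pin: Loose steel locking pin, 80 g, 67 mm long, upright at the start. Shank 10 mm thick and 45 mm long with a tapered foot (6 mm across at the end); head 22 mm across and 22 mm high. Origin at the centre of the foot's end, z towards the head.
- pin_collar (a point): Centre of the underside of the pin's head, 45 mm above the foot on the pin's axis.
- rack: Fixed wooden rack 170 (x) x 50 (y) x 70 mm high with three slots in a row along its x, 55 mm apart, each 21 mm along x and 8 mm along y; the keys stand in them blade down, their handles resting on its top, in any order. Origin at the centre of its underside.
- blank: The safe-key blank, loose, 60 g: the widest and tallest in the rack. Steel blade 18 (x) x 5 (y) mm and 60 mm long (its last 6 mm 12 x 3 mm), black handle 38 (x) x 12 (y) x 40 mm high above it. Origin at the centre of the blade's lower end, z up towards the handle: handle from z = 60 to 100 mm. In the rack its x is along the rack's x; it is the same either way round.
- round_key: Another key in the rack, with a round black handle 24 mm across and 28 mm high; 60 mm blade. Origin at the blade's lower end. Stays in the rack.
- small_key: Another key in the rack, with a small black handle 22 x 10 x 22 mm; 60 mm blade. Origin at the blade's lower end. Stays in the rack.

How it is judged:
By the outcome, as a careful person would: the job done as asked, in the order asked, and still so for the second after the job is handed in, while the arm keeps its last pose, push and grip.
It also fails if it takes over 58 s, if anything falls off the work surface, if the arm or the gripper's body presses on something with over 40 N, if the wrist force passes 120 N, or if a joint passes its speed limit or range.

## Working session

There is one attempt and no reset: what is moved stays moved. The work goes in short steps, Python scripts to look and compute and a tool call to move; the robot and the scene stay as the last step left them, time stands still between calls to the robot, and variables do not carry over. Pictures are saved under pics/ and viewed, at most 11 in all, crops included, and the job is handed in when it is done.

Besides the shell and the picture viewer there is one more tool, called after "Emit:" as a command line: name --argument value ..., lists and objects as JSON in quotes. play_rows: Moves the arm, as the interface text tells. Its arguments: {"type":"object","properties":{"motion":{"type":"array"},"force":{"type":"number"}},"required":["motion"]}

```bash
mkdir -p pics; ls; cat > h.py <<'E'
import numpy as np,cv2
from plant import robot,optics,order
from scipy.spatial.transform import Rotation as R
np.set_printoptions(precision=2,suppress=True)
def cw(name,obs=None):
    c=optics.calibration(name)
    if name=="wrist":
        o=obs or robot.get_obs()
        T=np.eye(4);T[:3,:3]=R.from_rotvec(o["eef_rot"]).as_matrix();T[:3,3]=o["eef_pos"]
        W=T@np.array(c["hand_eye"])
    else: W=np.linalg.inv(np.array(c["camera_from_world"]))
    return np.array(c["intrinsics"]),c["k1"],W
def rays(name,uv,obs=None):
    K,k,W=cw(name,obs)
    uv=np.asarray(uv,float).reshape(-1,1,2)
    p=cv2.undistortPoints(uv,K,np.array([k,0,0,0,0.]))[:,0]
    return p,W
def atz(name,uv,z,obs=None):
    p,W=rays(name,uv,obs)
    d=np.c_[p,np.ones(len(p))]@W[:3,:3].T
    o=W[:3,3]
    return o+d*((z-o[2])/d[:,2])[:,None]
def cloud(name,D,obs=None):
    h,w=D.shape
    uv=np.stack(np.meshgrid(np.arange(w),np.arange(h)),-1).reshape(-1,2)
    p,W=rays(name,uv,obs)
    P=np.c_[p,np.ones(len(p))]*D.reshape(-1,1)
    P=P@W[:3,:3].T+W[:3,3]
    P[D.ravel()==0]=np.nan
    return P.reshape(h,w,3)
def shift(d):  # world delta -> tool axes
    return R.from_rotvec(robot.get_obs()["eef_rot"]).as_matrix().T@np.asarray(d,float)
E
python3 - <<'E'
from h import *
o=robot.get_obs();print(o, robot.tcp_to_grasp)
print(R.from_rotvec(o["eef_rot"]).as_matrix())
for n in("top","scene","wrist"):
    p,D=optics.grab_frame(n);np.savez(f"{n}0.npz",p=p,D=D)
    cv2.imwrite(f"pics/{n}0.png",p[...,::-1]); print(n,optics.calibration(n))
E
```

```text
pics
{'t': 0.0, 'joints': array([ 1.1 ,  0.36,  1.51,  0.  ,  1.27, -0.12]), 'qvel': array([-0.,  0.,  0., -0.,  0.,  0.]), 'effort': array([  0.  , -51.54, -27.07,   0.07,   0.04,  -0.  ]), 'eef_pos': array([208.7 , 561.83, 221.84]), 'eef_rot': array([-0.56, -3.09,  0.  ]), 'ft_force': array([-0.38, -0.  , -0.06]), 'torque': array([-0.03, -0.04,  0.03]), 'gripper_force': 0.0, 'grip_width': 88.03696201788625} -18.700000000000003
[[-0.94  0.35 -0.  ]
 [ 0.35  0.94 -0.  ]
 [ 0.   -0.   -1.  ]]
top {'intrinsics': array([[388.22,   0.  , 252.09],
       [  0.  , 388.22, 186.84],
       [  0.  ,   0.  ,   1.  ]]), 'k1': -0.010584506027934554, 'camera_from_world': array([[ -0.01,  -1.  ,   0.  ,   1.01],
       [ -0.97,   0.01,  -0.25, 582.88],
       [  0.25,  -0.01,  -0.97, 881.16],
       [  0.  ,   0.  ,   0.  ,   1.  ]])}
scene {'intrinsics': array([[410.31,   0.  , 258.67],
       [  0.  , 410.31, 187.19],
       [  0.  ,   0.  ,   1.  ]]), 'k1': -0.016448061778586133, 'camera_from_world': array([[  -0.89,    0.46,   -0.01,  509.51],
       [   0.33,    0.61,   -0.72, -119.74],
       [  -0.33,   -0.64,   -0.69, 1362.06],
       [   0.  ,    0.  ,    0.  ,    1.  ]])}
wrist {'intrinsics': array([[323.83,   0.  , 254.56],
       [  0.  , 323.83, 191.56],
       [  0.  ,   0.  ,   1.  ]]), 'k1': -0.0924718624218446, 'hand_eye': array([[   0.  ,   -0.97,   -0.25,   69.13],
       [   1.  ,   -0.  ,    0.  ,    0.54],
       [  -0.  ,   -0.25,    0.97, -161.98],
       [   0.  ,    0.  ,    0.  ,    1.  ]])}
```

View pics/top0.png

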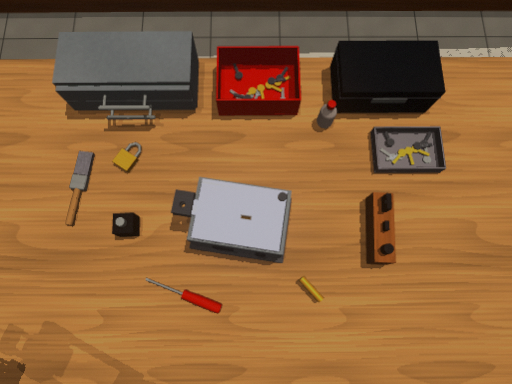

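View pics/scene0.png

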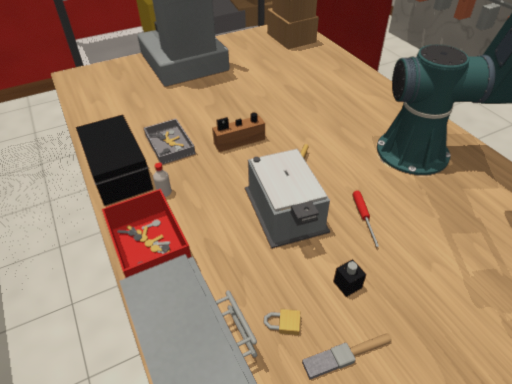

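The top view shows the pin head at about (120,221) on its block, the fork hole near (184,203), the window at (246,217), and the rack at (381,229) with its keys at (387,203), (386,225) and (387,250).

```bash
python3 - <<'E'
from h import *
f=np.load("top0.npz");p,D=f["p"],f["D"];C=cloud("top",D)
for nm,uv,z in[("pinhead",(120,221),82),("fork",(184,203),138),("window",(246,217),128),("k1",(387,203),110),("k2",(386,225),92),("k3",(387,250),98)]:
    print(nm,atz("top",uv,z)[0],C[uv[1],uv[0]])
def seg(nm,r0,r1,c0,c1,z0,z1,cond=None):
    S=C[r0:r1,c0:c1].reshape(-1,3);m=(S[:,2]>z0)&(S[:,2]<z1);S=S[m]
    print(nm,len(S),S.mean(0),cv2.minAreaRect(S[:,:2].astype(np.float32)))
seg("plate",165,270,180,300,121,133)
seg("fork",180,225,165,197,133,145)
seg("block",205,245,105,145,55,66);seg("head",205,245,105,145,76,90)
seg("rack",185,270,360,405,64,76)
for a,b in((192,213),(214,238),(240,262)): seg("key",a,b,365,405,84,125)
E
python3 - <<'E'
import cv2,numpy as np
im=cv2.imread("pics/top0.png")
a=cv2.resize(im[170:270,100:300],(800,400),interpolation=cv2.INTER_CUBIC)
b=cv2.resize(im[190:270,350:430],None,fx=2.5,fy=2.5,interpolation=cv2.INTER_CUBIC)
o=np.zeros((600,800,3),np.uint8);o[:400]=a;o[400:,:200]=b
cv2.imwrite("pics/crop1.png",o)
E
```

```text
pinhead [498.64 313.19  82.  ] [498.22 312.36  84.45]
fork [529.46 152.17 138.  ] [533.74 155.59 118.34]
window [498.19  11.75 128.  ] [511.01  12.54  56.54]
k1 [ 532.47 -319.3   110.  ] [ 532.41 -319.19  110.3 ]
k2 [ 483.26 -318.41   92.  ] [ 483.27 -318.44   91.9 ]
k3 [ 424.17 -313.17   98.  ] [ 424.32 -313.75   96.36]
plate 5602 [504.41  27.95 128.1 ] ((508.5007019042969, 39.688018798828125), (247.6455535888672, 149.58346557617188), 80.4899673461914)
fork 449 [532.5  154.69 138.31] ((532.7946166992188, 155.02821350097656), (44.330814361572266, 54.493343353271484), 80.43084716796875)
block 354 [497.48 311.93  60.28] ((499.0766906738281, 313.8113098144531), (50.61128616333008, 51.174381256103516), 2.7589163780212402)
head 69 [498.79 313.11  81.96] ((498.6749572753906, 312.97918701171875), (20.864307403564453, 20.201290130615234), 2.9351844787597656)
rack 1169 [ 478.11 -316.14   70.5 ] ((483.9012756347656, -319.5588073730469), (51.56965637207031, 170.0283966064453), 86.36321258544922)
key 144 [ 537.35 -320.48  104.44] ((538.4613647460938, -323.1382141113281), (13.621826171875, 38.09007263183594), 86.26539611816406)
key 46 [ 483.49 -318.31   92.21] ((484.0088195800781, -318.8806457519531), (9.393590927124023, 21.863689422607422), 82.3163070678711)
key 98 [ 428.69 -314.51   97.39] ((429.14276123046875, -315.92681884765625), (21.955533981323242, 23.498332977294922), 17.42934799194336)
```

View pics/crop1.png

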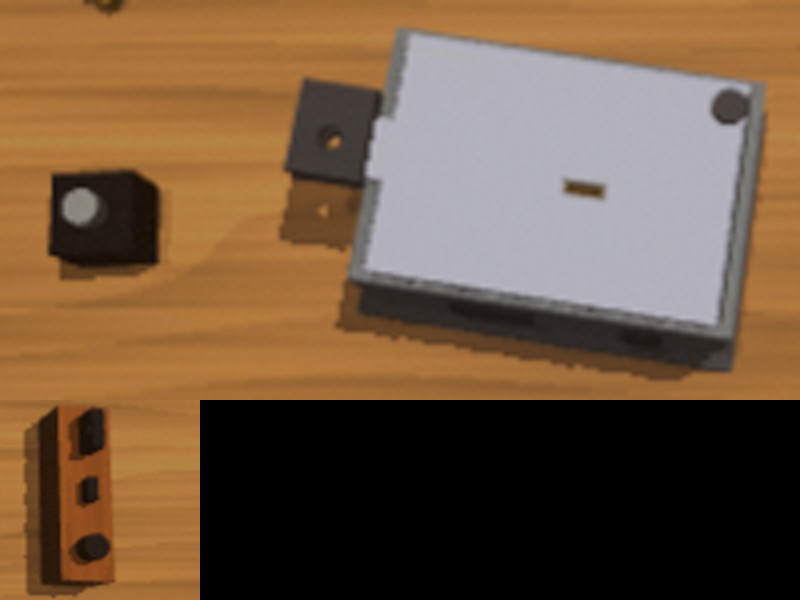

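The pin, fork hole, window and rack are all located, and their heights and sizes match the given values. The blank is the tall key at about (538,-322). The unit is yawed about -9.55° and the rack about -3.6°. I'll compute the approach over the pin next.

```bash
cat >> h.py <<'E'
def go(p,yaw=None):
    "tool-frame shift and rot to reach TCP p (mm), tool x at yaw deg, pointing down"
    o=robot.get_obs();M=R.from_rotvec(o["eef_rot"]).as_matrix()
    print("at",o["eef_pos"],"yaw",np.degrees(np.arctan2(M[1,0],M[0,0])))
    s=M.T@(np.asarray(p,float)-o["eef_pos"]);r=np.zeros(3)
    if yaw is not None:
        a=np.radians(yaw);c,q=np.cos(a),np.sin(a)
        G=np.array([[c,q,0],[q,-c,0],[0,0,-1]]);r=R.from_matrix(M.T@G).as_rotvec()
    print("offset",s.round(1),"rot",r.round(4))
E
python3 -c "
from h import *
go((498.7,313.1,185),80.45)"
```

```text
at [208.77 561.92 222.  ] yaw 159.61383406778563
offset [-358.5 -132.2   37.1] rot [-0.    0.    1.38]
```

Emit:
play_rows --motion '[{"offset":[-358.5,-132,37],"rot":[0,0,1.38],"gripper":60},{"offset":[-358.5,-132,37],"rot":[0,0,1.38],"gripper":60},{"offset":[-358.5,-132,37],"rot":[0,0,1.38],"gripper":60},{"offset":[-358.5,-132,37],"rot":[0,0,1.38],"gripper":60},{"offset":[-358.5,-132,37],"rot":[0,0,1.38],"gripper":60},{"offset":[-358.5,-132,37],"rot":[0,0,1.38],"gripper":60},{"offset":[-358.5,-132,37],"rot":[0,0,1.38],"gripper":60},{"offset":[-358.5,-132,37],"rot":[0,0,1.38],"gripper":60},{"offset":[-358.5,-132,37],"rot":[0,0,1.38],"gripper":60},{"offset":[-358.5,-132,37],"rot":[0,0,1.38],"gripper":60}]'

```text
t: 0.98
eef_pos: [503.5, 309.6, 184.9]
eef_rot: [2.269, 2.169, 0.0]
ft_force: [0.6, 0.6, 0.1]
grip_width: 59.8
gripper_force: 0.0
```

Emit:
play_rows --motion '[{"offset":[0,0,0],"rot":[0,0,0.135],"gripper":60},{"offset":[0,0,0],"rot":[0,0,0.135],"gripper":60},{"offset":[0,0,0],"rot":[0,0,0.135],"gripper":60}]'

```text
t: 1.23
eef_pos: [498.8, 313.5, 185.3]
eef_rot: [-2.399, -2.028, 0.001]
ft_force: [-0.4, -0.6, 0.1]
grip_width: 60.0
gripper_force: 0.0
```

```bash
python3 - <<'E'
from h import *
go((498.7,313.1,185),80.45)
o=robot.get_obs();p,D=optics.grab_frame("wrist");C=cloud("wrist",D,o)
cv2.imwrite("pics/w1.png",p[...,::-1])
m=(C[...,2]>78)&(C[...,2]<88)&(np.hypot(C[...,0]-498,C[...,1]-313)<20)
S=C[m];print(len(S),S.mean(0),cv2.minEnclosingCircle(S[:,:2].astype(np.float32)))
m=(C[...,2]>57)&(C[...,2]<64)&(np.hypot(C[...,0]-498,C[...,1]-313)<50)
S=C[m];print(len(S),cv2.minAreaRect(S[:,:2].astype(np.float32)))
E
```

```text
at [498.81 313.52 185.3 ] yaw 80.40010797406744
offset [-0.4 -0.   0.3] rot [-0.  0. -0.]
504 [498.89 316.3   81.71] ((498.8619079589844, 315.9814147949219), 10.894981384277344)
2362 ((498.7891540527344, 315.7696228027344), (50.085205078125, 50.28418731689453), 2.5503907203674316)
```

View pics/w1.png

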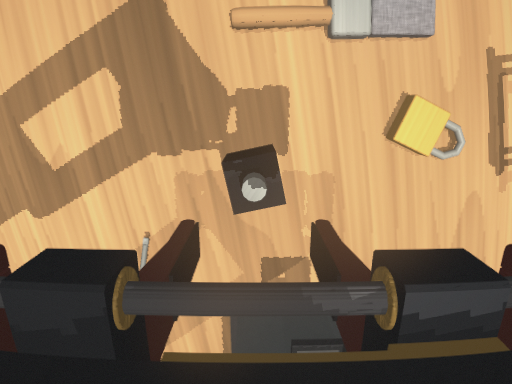

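The wrist view shows the pin head at about (254,187) on the block, with the fingers straddling it. I'll descend until the tips are about 3 mm above the block top, then grip the head.

Emit:
play_rows --motion '[{"offset":[2,0,40],"rot":[0,0,0],"gripper":60},{"offset":[2,0,75],"rot":[0,0,0],"gripper":50},{"offset":[2,0,105],"rot":[0,0,0],"gripper":45},{"offset":[2,0,122.5],"rot":[0,0,0],"gripper":45},{"offset":[2,0,122.5],"rot":[0,0,0],"gripper":45},{"offset":[2,0,122.5],"rot":[0,0,0],"gripper":10},{"offset":[2,0,122.5],"rot":[0,0,0],"gripper":10},{"offset":[2,0,122.5],"rot":[0,0,0],"gripper":10},{"offset":[2,0,122.5],"rot":[0,0,0],"gripper":10},{"offset":[2,0,122.5],"rot":[0,0,0],"gripper":10}]' --force 40

```text
t: 2.12
eef_pos: [499.4, 316.1, 63.6]
eef_rot: [-2.401, -2.026, -0.001]
ft_force: [-0.2, 1.1, 1.2]
grip_width: 21.2
gripper_force: 40.0
```

Emit:
play_rows --motion '[{"offset":[0,0,0],"rot":[0,0,0],"gripper":10},{"offset":[0,0,0],"rot":[0,0,0],"gripper":10},{"offset":[0,0,0],"rot":[0,0,0],"gripper":10}]'

```text
t: 2.37
eef_pos: [499.4, 316.1, 63.6]
eef_rot: [-2.402, -2.025, -0.001]
ft_force: [-0.6, 1.9, 3.9]
grip_width: 21.0
gripper_force: 40.0
```

Emit:
play_rows --motion '[{"offset":[0,0,-15],"rot":[0,0,0],"gripper":10},{"offset":[0,0,-45],"rot":[0,0,0],"gripper":10},{"offset":[0,0,-80],"rot":[0,0,0],"gripper":10},{"offset":[0,0,-120],"rot":[0,0,0],"gripper":10},{"offset":[-20,7,-150],"rot":[0,0,0],"gripper":10},{"offset":[-50,17,-177.5],"rot":[0,0,0],"gripper":10},{"offset":[-90,28,-177.5],"rot":[0,0,0],"gripper":10},{"offset":[-130,42,-177.5],"rot":[0,0,0],"gripper":10},{"offset":[-165,53,-177.5],"rot":[0,0,0],"gripper":10},{"offset":[-183.5,57,-177.5],"rot":[0,0,0],"gripper":10}]'

```text
t: 3.2
eef_pos: [524.9, 121.1, 240.7]
eef_rot: [2.402, 2.021, -0.002]
ft_force: [0.2, 0.0, -0.2]
grip_width: 20.9
gripper_force: 40.0
```

Emit:
play_rows --motion '[{"offset":[0,0,0],"rot":[0,0,0],"gripper":10},{"offset":[0,0,0],"rot":[0,0,0],"gripper":10},{"offset":[0,0,0],"rot":[0,0,0],"gripper":10}]'

```text
t: 3.45
eef_pos: [524.4, 125.7, 240.5]
eef_rot: [-2.402, -2.024, 0.0]
ft_force: [0.2, 0.8, -1.1]
grip_width: 21.1
gripper_force: 40.0
```

```bash
python3 - <<'E'
from h import *
o=robot.get_obs();print(o["eef_pos"],o["grip_width"],o["ft_force"])
p,D=optics.grab_frame("wrist");np.savez("w2.npz",p=p,D=D)
T=np.array(optics.calibration("wrist")["hand_eye"])
c=cv2.resize(p[60:300,130:370],(600,600),interpolation=cv2.INTER_CUBIC)
cv2.imwrite("pics/w2.png",c[...,::-1])
C=cloud("wrist",D,o)
m=(C[...,2]>133)&(C[...,2]<143)&(np.hypot(C[...,0]-530,C[...,1]-155)<45)
S=C[m];print(len(S),S.mean(0),cv2.minAreaRect(S[:,:2].astype(np.float32)))
# pin in tool frame: points near tool axis, 0..50 below TCP
M=R.from_rotvec(o["eef_rot"]).as_matrix();Q=(C-o["eef_pos"])@M
for z0,z1 in((-5,3),(5,15),(15,25),(25,37)):
    k=(Q[...,2]>z0)&(Q[...,2]<z1)&(np.hypot(Q[...,0],Q[...,1])<16);
    if k.any():
        v=np.argwhere(k);print(z0,k.sum(),Q[k].mean(0),Q[k].min(0),Q[k].max(0),v.min(0),v.max(0))
E
```

```text
[524.36 125.75 240.45] 21.126495015408075 [ 0.2   0.78 -1.15]
3392 [532.94 157.55 137.87] ((532.5729370117188, 157.07748413085938), (44.21831512451172, 54.41110610961914), 80.40837097167969)
-5 206 [ 8.45  0.12 -1.45] [  0.63 -11.97  -4.93] [11.27 12.32  2.73] [221 231] [240 278]
15 37 [ 3.7   0.23 22.46] [ 1.85 -3.74 19.57] [ 4.53  4.2  24.78] [218 248] [222 261]
25 94 [ 3.2   0.31 30.92] [-0.08 -4.57 25.03] [ 4.57  5.11 36.94] [212 247] [222 262]
```

View pics/w2.png

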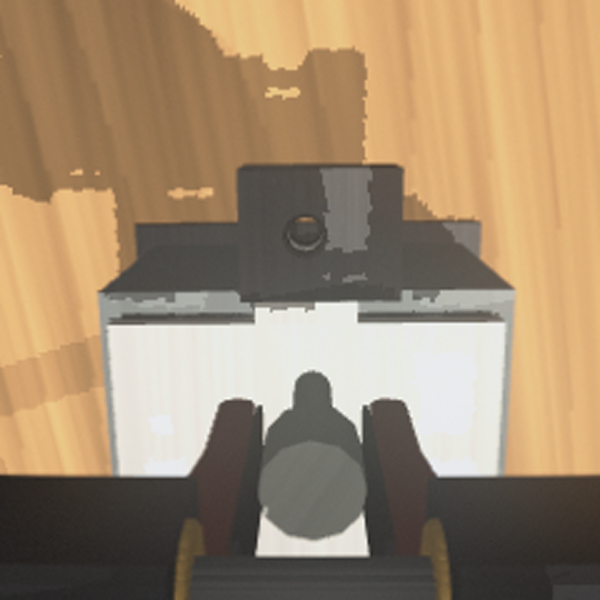

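The wrist view shows the pin held upright, with its head at about pixel (255,256). The fork hole is at about (251.5,153).

```bash
python3 - <<'E'
from h import *
o=robot.get_obs();M=R.from_rotvec(o["eef_rot"]).as_matrix()
h=atz("wrist",[(251.4,153.0)],138,o)[0];print("hole",h,"tool",(h-o["eef_pos"])@M)
z=o["eef_pos"][2]+18.4
for uv in [(254.6,255.8),(233.3,255.8),(276,255.8),(254.6,236),(254.6,275)]:
    q=atz("wrist",[uv],z,o)[0];print("head",(q-o["eef_pos"])@M)
# foot tip end top edge: far rim of shank/taper
f=np.load("w2.npz");g=cv2.cvtColor(f["p"],cv2.COLOR_RGB2GRAY)
C=cloud("wrist",f["D"],o);Q=(C-o["eef_pos"])@M
for r in range(206,224,2): print(r,[tuple(Q[r,c].round(1)) for c in (250,254,258)])
E
```

```text
hole [527.72 159.23 138.  ] tool [ 33.15  -2.19 102.44]
head [ -0.17   0.21 -18.4 ]
head [ -0.18 -10.13 -18.4 ]
head [ -0.19  10.6  -18.41]
head [ 10.17   0.21 -18.4 ]
head [-10.61   0.21 -18.4 ]
206 [(np.float64(-15.8), np.float64(-3.6), np.float64(113.9)), (np.float64(-15.4), np.float64(-0.1), np.float64(112.5)), (np.float64(-15.5), np.float64(3.5), np.float64(112.9))]
208 [(np.float64(-17.1), np.float64(-3.6), np.float64(112.2)), (np.float64(4.3), np.float64(-0.1), np.float64(44.3)), (np.float64(-17.2), np.float64(3.5), np.float64(112.4))]
210 [(np.float64(3.6), np.float64(-2.7), np.float64(42.1)), (np.float64(4.4), np.float64(-0.1), np.float64(39.7)), (np.float64(4.0), np.float64(2.6), np.float64(41.1))]
212 [(np.float64(3.4), np.float64(-2.7), np.float64(38.6)), (np.float64(4.4), np.float64(-0.1), np.float64(35.5)), (np.float64(4.1), np.float64(2.5), np.float64(36.5))]
214 [(np.float64(2.8), np.float64(-2.7), np.float64(36.3)), (np.float64(4.5), np.float64(-0.1), np.float64(31.4)), (np.float64(4.1), np.float64(2.5), np.float64(32.3))]
216 [(np.float64(3.4), np.float64(-2.6), np.float64(30.6)), (np.float64(4.4), np.float64(-0.1), np.float64(27.7)), (np.float64(4.2), np.float64(2.4), np.float64(28.3))]
218 [(np.float64(3.8), np.float64(-2.5), np.float64(25.7)), (np.float64(4.5), np.float64(-0.1), np.float64(23.6)), (np.float64(3.9), np.float64(2.4), np.float64(25.2))]
220 [(np.float64(3.4), np.float64(-2.5), np.float64(23.3)), (np.float64(4.3), np.float64(-0.1), np.float64(20.7)), (np.float64(4.2), np.float64(2.3), np.float64(20.8))]
222 [(np.float64(9.8), np.float64(-2.2), np.float64(2.0)), (np.float64(10.1), np.float64(-0.1), np.float64(1.3)), (np.float64(9.9), np.float64(2.1), np.float64(1.7))]
```

Emit:
play_rows --motion '[{"offset":[16,-1,0],"rot":[0,0,0],"gripper":10},{"offset":[33,-2.4,0],"rot":[0,0,0],"gripper":10},{"offset":[33,-2.4,20],"rot":[0,0,0],"gripper":10},{"offset":[33,-2.4,40],"rot":[0,0,0],"gripper":10},{"offset":[33,-2.4,48],"rot":[0,0,0],"gripper":10},{"offset":[33,-2.4,48],"rot":[0,0,0],"gripper":10},{"offset":[33,-2.4,48],"rot":[0,0,0],"gripper":10},{"offset":[33,-2.4,48],"rot":[0,0,0],"gripper":10}]'

```text
t: 4.17
eef_pos: [528.4, 158.7, 193.5]
eef_rot: [2.401, 2.025, 0.002]
ft_force: [-0.2, -0.8, -0.9]
grip_width: 21.5
gripper_force: 40.0
```

```bash
python3 - <<'E'
from h import *
o=robot.get_obs();print(o["eef_pos"],o["grip_width"],o["ft_force"])
p,D=optics.grab_frame("wrist")
c=cv2.resize(p[150:300,190:340],(600,600),interpolation=cv2.INTER_CUBIC)
cv2.imwrite("pics/w3.png",c[...,::-1])
E
```

```text
[528.35 158.66 193.49] 21.540140128756075 [-0.16 -0.8  -0.87]
```

View pics/w3.png

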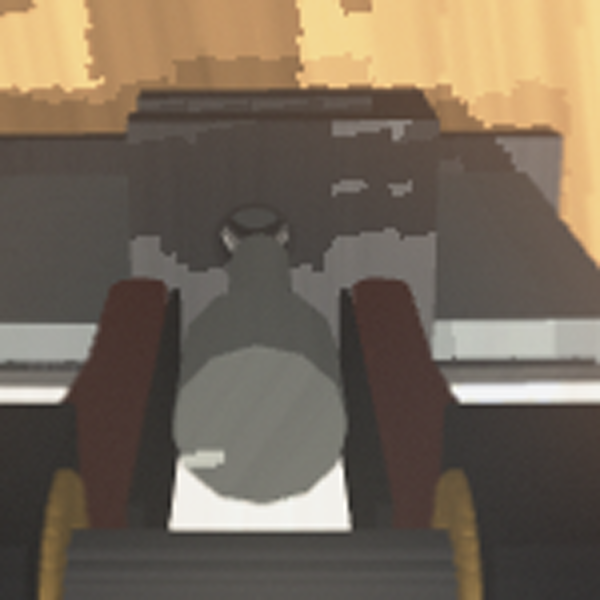

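```bash
python3 - <<'E'
from h import *
o=robot.get_obs();M=R.from_rotvec(o["eef_rot"]).as_matrix()
t=lambda u,v,z:((atz("wrist",[(190+u/4-.4,150+v/4-.4)],z,o)[0]-o["eef_pos"])@M)
print("rim +x",t(255,205,138),"rim -y",t(221,237,138),"rim +y",t(290,237,138))
print("foot +x edge",t(259,233,o["eef_pos"][2]-48.6), "shank sides",t(228,262,o["eef_pos"][2]-40),t(291,262,o["eef_pos"][2]-40))
E
```

```text
rim +x [ 5.96 -0.53 55.74] rim -y [ 0.09 -6.53 55.73] rim +y [ 0.08  5.63 55.75]
foot +x edge [ 3.08  0.16 48.6 ] shank sides [ 0.8  -4.94 39.99] [ 0.79  5.41 40.01]
```

The hole centre is 0.6 mm off the pin axis along tool y. I'll correct for that and insert.

Emit:
play_rows --motion '[{"offset":[0,-0.6,4],"rot":[0,0,0],"gripper":10},{"offset":[0,-0.6,10],"rot":[0,0,0],"gripper":10},{"offset":[0,-0.6,16],"rot":[0,0,0],"gripper":10},{"offset":[0,-0.6,22],"rot":[0,0,0],"gripper":10},{"offset":[0,-0.6,28],"rot":[0,0,0],"gripper":10},{"offset":[0,-0.6,28],"rot":[0,0,0],"gripper":10}]'

```text
t: 4.72
eef_pos: [526.6, 158.1, 163.1]
eef_rot: [-2.402, -2.024, 0.002]
ft_force: [-0.7, -0.5, -0.3]
grip_width: 20.9
gripper_force: 40.0
```

Emit:
play_rows --motion '[{"offset":[0,0,6],"rot":[0,0,0],"gripper":10},{"offset":[0,0,11],"rot":[0,0,0],"gripper":10},{"offset":[0,0,16],"rot":[0,0,0],"gripper":10},{"offset":[0,0,20],"rot":[0,0,0],"gripper":10},{"offset":[0,0,23],"rot":[0,0,0],"gripper":10},{"offset":[0,0,24],"rot":[0,0,0],"gripper":10},{"offset":[0,0,24],"rot":[0,0,0],"gripper":10}]'

```text
t: 5.3
eef_pos: [526.8, 158.2, 141.5]
eef_rot: [-2.402, -2.025, 0.001]
ft_force: [-4.3, -1.6, 9.5]
grip_width: 21.0
gripper_force: 40.0
```

The contact force and height match the head seating on the fork. I'll release, back off and check.

Emit:
play_rows --motion '[{"offset":[0,0,-0.5],"rot":[0,0,0],"gripper":40},{"offset":[0,0,-0.5],"rot":[0,0,0],"gripper":50},{"offset":[0,0,-0.5],"rot":[0,0,0],"gripper":50},{"offset":[0,0,-20],"rot":[0,0,0],"gripper":50},{"offset":[0,0,-60],"rot":[0,0,0],"gripper":50},{"offset":[0,0,-100],"rot":[0,0,0],"gripper":50},{"offset":[0,0,-100],"rot":[0,0,0],"gripper":50},{"offset":[0,0,-100],"rot":[0,0,0],"gripper":50}]'

```text
t: 5.97
eef_pos: [529.2, 158.7, 243.2]
eef_rot: [2.4, 2.023, 0.008]
ft_force: [0.4, 0.7, -0.9]
grip_width: 50.0
gripper_force: 0.0
```

```bash
python3 - <<'E'
from h import *
o=robot.get_obs();print(o["eef_pos"]);M=R.from_rotvec(o["eef_rot"]).as_matrix()
p,D=optics.grab_frame("wrist");np.savez("w4.npz",p=p,D=D);C=cloud("wrist",D,o)
a=(np.hypot(C[...,0]-527.4,C[...,1]-158.3)<11);S=C[a&(C[...,2]>145)]
print("head",len(S),S.mean(0),np.percentile(S[:,2],[5,50,95]))
b=(np.hypot(C[...,0]-527,C[...,1]-158)<45)&(abs(C[...,2]-138)<3);print("tine",np.nanmedian(C[b][:,2]))
# window: dark pixels in plate; plate points
W=(abs(C[...,2]-128)<5)&(C[...,1]<130);print(cv2.minAreaRect(C[W][:,:2].astype(np.float32)))
cv2.imwrite("pics/w4.png",p[...,::-1])
go((500,14,235),80.45)
E
```

```text
[529.24 158.66 243.17]
head 648 [527.42 159.25 158.65] [149.67 159.71 160.9 ]
tine 137.8653878451642
((511.7252502441406, 57.76367950439453), (151.3612060546875, 140.42506408691406), 80.5311050415039)
at [527.67 158.36 241.17] yaw 80.26089988182228
offset [-147.    -2.9    6.1] rot [ 0. -0. -0.]
```

View pics/w4.png

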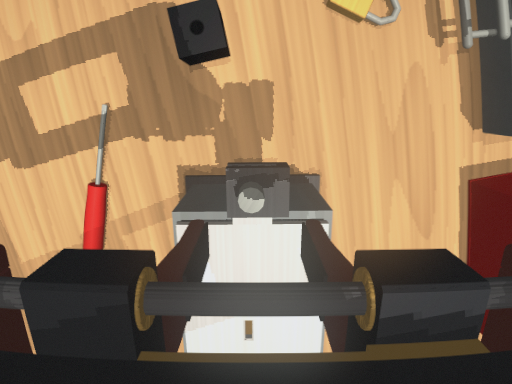

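The head top is at 160 mm and the tine at 138 mm, so the pin is fully home at about pixel (251,200). Next is the rack.

Emit:
play_rows --motion '[{"offset":[-471,90,26],"rot":[0,0,1.465],"gripper":50},{"offset":[-471,90,26],"rot":[0,0,1.465],"gripper":50},{"offset":[-471,90,26],"rot":[0,0,1.465],"gripper":50},{"offset":[-471,90,26],"rot":[0,0,1.465],"gripper":50},{"offset":[-471,90,26],"rot":[0,0,1.465],"gripper":50},{"offset":[-471,90,26],"rot":[0,0,1.465],"gripper":50},{"offset":[-471,90,26],"rot":[0,0,1.465],"gripper":50},{"offset":[-471,90,26],"rot":[0,0,1.465],"gripper":50},{"offset":[-471,90,26],"rot":[0,0,1.465],"gripper":50},{"offset":[-471,90,26],"rot":[0,0,1.465],"gripper":50}]'

```text
t: 6.85
eef_pos: [533.4, -259.0, 215.7]
eef_rot: [-3.131, -0.226, 0.005]
ft_force: [2.1, -0.1, 0.3]
grip_width: 50.4
gripper_force: 0.0
```

```bash
python3 -c "
from h import *
go((538.5,-321,215),-3.64)"
```

```text
at [ 533.36 -259.02  215.67] yaw 8.27294966722754
offset [-3.8 62.1  0.5] rot [-0.    0.    0.21]
```

Emit:
play_rows --motion '[{"offset":[0,0,0],"rot":[0,0,0],"gripper":50},{"offset":[0,0,0],"rot":[0,0,0],"gripper":50}]'

```text
t: 7.02
eef_pos: [533.6, -259.2, 215.6]
eef_rot: [-3.131, -0.232, 0.005]
ft_force: [0.1, 0.8, -0.5]
grip_width: 49.7
gripper_force: 0.0
```

```bash
python3 -c "
from h import *
go((538.5,-321,215),-3.64)"
```

```text
at [ 533.6  -259.19  215.6 ] yaw 8.466624661923204
offset [-4.3 61.9  0.5] rot [-0.    0.    0.21]
```

Emit:
play_rows --motion '[{"offset":[-4.3,62,0],"rot":[0,0,0.21],"gripper":50},{"offset":[-4.3,62,0],"rot":[0,0,0.21],"gripper":50},{"offset":[-4.3,62,0],"rot":[0,0,0.21],"gripper":50},{"offset":[-4.3,62,0],"rot":[0,0,0.21],"gripper":50},{"offset":[-4.3,62,0],"rot":[0,0,0.21],"gripper":50}]'

```text
t: 7.43
eef_pos: [539.5, -317.2, 217.1]
eef_rot: [-3.138, 0.088, 0.003]
ft_force: [-0.6, 0.9, -0.4]
grip_width: 50.0
gripper_force: 0.0
```

```bash
python3 - <<'E'
from h import *
go((538.5,-321,215),-3.64)
o=robot.get_obs();M=R.from_rotvec(o["eef_rot"]).as_matrix()
p,D=optics.grab_frame("wrist");np.savez("w5.npz",p=p,D=D);C=cloud("wrist",D,o)
cv2.imwrite("pics/w5.png",p[...,::-1])
m=(abs(C[...,2]-110)<4)&(np.hypot(C[...,0]-538,C[...,1]+321)<35);S=C[m]
r=cv2.minAreaRect(S[:,:2].astype(np.float32));print("blank top",len(S),S.mean(0),r,"tool",(np.r_[r[0],110]-o["eef_pos"])@M)
m=(abs(C[...,2]-70)<3)&(abs(C[...,1]+320)<40);print("rack",cv2.minAreaRect(C[m][:,:2].astype(np.float32)))
E
```

```text
at [ 539.47 -317.2   217.08] yaw -3.203717141098355
offset [-0.7  3.8  2.1] rot [-0.    0.    0.01]
blank top 607 [ 539.53 -323.09  109.64] ((538.9884643554688, -323.02801513671875), (11.388211250305176, 38.36696243286133), 87.35721588134766) tool [  0.07   6.08 107.06]
rack ((498.2825622558594, -320.67474365234375), (50.365413665771484, 141.81263732910156), 86.3971176147461)
```

View pics/w5.png

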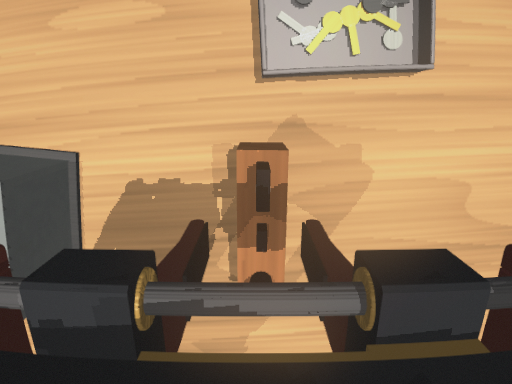

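The broad blank is at about (263,188), the far key in the row. Its centre is 6 mm off along tool y. I'll descend and grip.

Emit:
play_rows --motion '[{"offset":[0,6,30],"rot":[0,0,0.007],"gripper":50},{"offset":[0,6,65],"rot":[0,0,0.007],"gripper":50},{"offset":[0,6,100],"rot":[0,0,0.007],"gripper":50},{"offset":[0,6,130],"rot":[0,0,0.007],"gripper":40},{"offset":[0,6,139],"rot":[0,0,0.007],"gripper":40},{"offset":[0,6,139],"rot":[0,0,0.007],"gripper":40},{"offset":[0,6,139],"rot":[0,0,0.007],"gripper":40}]'

```text
t: 8.07
eef_pos: [540.1, -324.9, 79.8]
eef_rot: [-3.14, 0.102, 0.0]
ft_force: [-0.2, -0.3, -0.1]
grip_width: 39.8
gripper_force: 0.0
```

Emit:
play_rows --motion '[{"offset":[0,0,4],"rot":[0,0,0],"gripper":40},{"offset":[0,0,4],"rot":[0,0,0],"gripper":40},{"offset":[0,0,4],"rot":[0,0,0],"gripper":40},{"offset":[0,0,4],"rot":[0,0,0],"gripper":40}]'

```text
t: 8.4
eef_pos: [540.3, -326.1, 76.4]
eef_rot: [3.139, -0.104, 0.003]
ft_force: [0.3, -0.5, -0.4]
grip_width: 39.5
gripper_force: 0.0
```

```bash
python3 - <<'E'
from h import *
go((539,-323,75.5),-3.6)
o=robot.get_obs();M=R.from_rotvec(o["eef_rot"]).as_matrix()
p,D=optics.grab_frame("wrist");C=cloud("wrist",D,o)
go((539,-323,75.5),-3.6)
m=(abs(C[...,2]-110)<6)&(np.hypot(C[...,0]-538,C[...,1]+323)<25)&(abs(C[...,1]+323)<12);S=C[m]
r=cv2.minAreaRect(S[:,:2].astype(np.float32));print("blank top",len(S),S.mean(0),r,"tool",(np.r_[r[0],110]-o["eef_pos"])@M)
E
```

```text
at [ 540.32 -326.12   76.38] yaw -3.791271072224561
offset [-1.5 -3.   0.9] rot [ 0. -0. -0.]
at [ 540.19 -326.06   76.16] yaw -3.7956132259504978
offset [-1.4 -3.   0.7] rot [ 0. -0. -0.]
blank top 1441 [ 547.27 -323.79  109.51] ((546.0927124023438, -323.6036682128906), (11.960151672363281, 24.197786331176758), 86.3868637084961) tool [  5.65  -2.85 -33.62]
```

Emit:
play_rows --motion '[{"offset":[-1.2,-2.7,0.5],"rot":[0,0,0.003],"gripper":40},{"offset":[-1.2,-2.7,0.5],"rot":[0,0,0.003],"gripper":25},{"offset":[-1.2,-2.7,0.5],"rot":[0,0,0.003],"gripper":25},{"offset":[-1.2,-2.7,0.5],"rot":[0,0,0.003],"gripper":2},{"offset":[-1.2,-2.7,0.5],"rot":[0,0,0.003],"gripper":2},{"offset":[-1.2,-2.7,0.5],"rot":[0,0,0.003],"gripper":2},{"offset":[-1.2,-2.7,0.5],"rot":[0,0,0.003],"gripper":2},{"offset":[-1.2,-2.7,0.5],"rot":[0,0,0.003],"gripper":2},{"offset":[-1.2,-2.7,0.5],"rot":[0,0,0.003],"gripper":2}]' --force 35

```text
t: 9.2
eef_pos: [538.7, -323.0, 74.6]
eef_rot: [3.139, -0.109, -0.0]
ft_force: [-1.0, -1.0, 0.9]
grip_width: 11.6
gripper_force: 35.0
```

Emit:
play_rows --motion '[{"offset":[0,0,-15],"rot":[0,0,0],"gripper":2},{"offset":[0,0,-40],"rot":[0,0,0],"gripper":2},{"offset":[0,0,-80],"rot":[0,0,0],"gripper":2},{"offset":[0,0,-120],"rot":[0,0,0],"gripper":2},{"offset":[0,0,-156],"rot":[0,0,0],"gripper":2},{"offset":[0,0,-156],"rot":[0,0,0],"gripper":2},{"offset":[0,0,-156],"rot":[0,0,0],"gripper":2}]'

```text
t: 9.78
eef_pos: [540.0, -323.8, 233.3]
eef_rot: [3.137, -0.109, 0.007]
ft_force: [0.1, 0.8, -1.7]
grip_width: 11.9
gripper_force: 35.0
```

Emit:
play_rows --motion '[{"offset":[-6,-30,0],"rot":[0,0,-0.12],"gripper":2},{"offset":[-13,-61,0],"rot":[0,0,-0.24],"gripper":2},{"offset":[-19,-92,0],"rot":[0,0,-0.36],"gripper":2},{"offset":[-26,-123,0],"rot":[0,0,-0.48],"gripper":2},{"offset":[-32,-154,0],"rot":[0,0,-0.6],"gripper":2},{"offset":[-39,-185,0],"rot":[0,0,-0.72],"gripper":2},{"offset":[-45,-216,0],"rot":[0,0,-0.84],"gripper":2},{"offset":[-52,-247,0],"rot":[0,0,-0.96],"gripper":2},{"offset":[-58,-278,0],"rot":[0,0,-1.08],"gripper":2},{"offset":[-64,-304.6,0],"rot":[0,0,-1.2],"gripper":2}]'

```text
t: 10.62
eef_pos: [493.7, -12.4, 228.5]
eef_rot: [-2.645, -1.69, 0.005]
ft_force: [-0.3, -0.4, -0.5]
grip_width: 11.9
gripper_force: 35.0
```

Emit:
play_rows --motion '[{"offset":[0,0,0],"rot":[0,0,-0.12],"gripper":2},{"offset":[0,0,0],"rot":[0,0,-0.22],"gripper":2},{"offset":[0,0,0],"rot":[0,0,-0.267],"gripper":2},{"offset":[0,0,0],"rot":[0,0,-0.267],"gripper":2},{"offset":[0,0,0],"rot":[0,0,-0.267],"gripper":2},{"offset":[0,0,0],"rot":[0,0,-0.267],"gripper":2}]'

```text
t: 11.12
eef_pos: [495.1, -14.5, 229.6]
eef_rot: [-2.406, -2.018, 0.002]
ft_force: [0.9, 1.1, -0.1]
grip_width: 11.7
gripper_force: 35.0
```

```bash
python3 - <<'E'
from h import *
go((494.5,-15,231),80.45)
o=robot.get_obs();print(o["grip_width"],o["ft_force"])
p,D=optics.grab_frame("wrist");np.savez("w6.npz",p=p,D=D,pos=o["eef_pos"],rot=o["eef_rot"])
c=cv2.resize(p[100:300,160:360],(600,600),interpolation=cv2.INTER_CUBIC)
cv2.imwrite("pics/w6.png",c[...,::-1])
E
```

```text
at [495.12 -14.52 229.55] yaw 79.98316325699747
offset [-0.6 -0.5 -1.4] rot [-0.    0.   -0.01]
11.733807008073702 [ 0.86  1.09 -0.11]
```

View pics/w6.png

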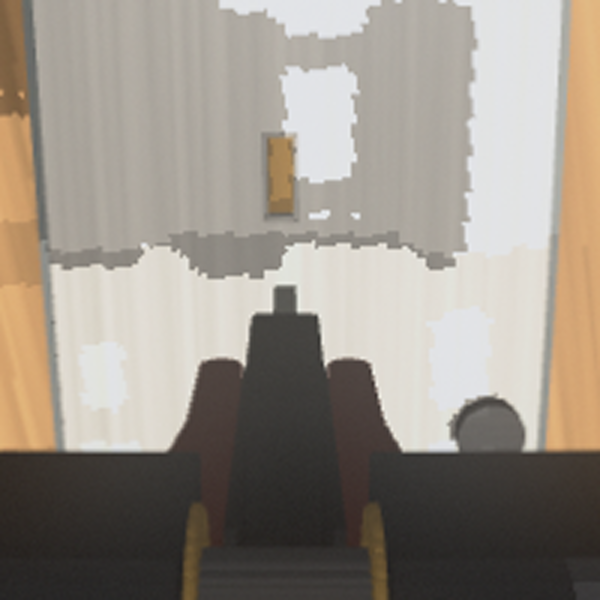

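The window is at crop (280,176), its outline including the bevel measuring about 10 x 25 mm. The blade end is below it at about crop (285,290).

```bash
python3 - <<'E'
from h import *
f=np.load("w6.npz");pos=f["pos"];M=R.from_rotvec(f["rot"]).as_matrix();o=dict(eef_pos=pos,eef_rot=f["rot"])
t=lambda u,v,z:((atz("wrist",[(160+u/3-.33,100+v/3-.33)],z,o)[0]-pos)@M)
for u,v in((263,132),(298,132),(263,221),(298,221)): print("win",t(u,v,128))
print("centre",t(280.5,176.5,128))
zt=pos[2]-64.6
print("tip +x corners",t(274.5,287,zt),t(297,287,zt), "handle bottom +x",t(252,314,pos[2]-4.6),t(319,314,pos[2]-4.6),"handle top",t(240,0,0)*0)
Q=(cloud("wrist",f["D"],o)-pos)@M
k=(Q[...,2]>10)&(Q[...,2]<75)&(abs(Q[...,1])<8)&(abs(Q[...,0])<20)
S=Q[k];print(len(S),S.min(0),S.max(0))
for z in range(10,70,8):
    s=S[(S[:,2]>=z)&(S[:,2]<z+8)]
    if len(s): print(z,len(s),s[:,1].min(),s[:,1].max(),np.median(s[:,0]))
p=f["p"].astype(int);sat=(p[...,0]-p[...,2]>40);sat[:140]=0;sat[178:]=0;sat[:,:244]=0;sat[:,262:]=0
v=np.argwhere(sat)[:,::-1].astype(np.float32);W=np.array([(atz("wrist",[q],124,o)[0]-pos)@M for q in v])
print("roller patch",len(v),cv2.minAreaRect(W[:,:2].astype(np.float32)))
E
```

```text
win [ 40.88  -5.47 101.56]
win [ 40.88   3.99 101.54]
win [ 16.34  -5.6  101.56]
win [ 16.34   4.08 101.54]
centre [ 28.74  -0.75 101.55]
tip +x corners [ 7.54 -2.13 64.6 ] [ 7.54  3.31 64.59] handle bottom +x [18.94 -5.63  4.61] [18.94  6.37  4.58] handle top [ 0. -0.  0.]
71 [ 9.14 -2.2  38.16] [ 9.83  2.74 58.85]
34 16 -2.0335295934992494 2.53295123395866 9.564238949252447
42 28 -2.116526436741524 2.6293429677728923 9.504267982998151
50 20 -2.168789046937343 2.7085856054811432 9.525378810111032
58 7 -2.1950343143623683 2.7431464240639865 9.423569214443066
roller patch 210 ((28.456554412841797, -0.8954839706420898), (6.6478166580200195, 20.151348114013672), 89.8927230834961)
```

Emit:
play_rows --motion '[{"offset":[14,-0.6,0],"rot":[0,0,0],"gripper":2},{"offset":[28.3,-1.2,0],"rot":[0,0,0],"gripper":2},{"offset":[28.3,-1.2,10],"rot":[0,0,0],"gripper":2},{"offset":[28.3,-1.2,20],"rot":[0,0,0],"gripper":2},{"offset":[28.3,-1.2,28],"rot":[0,0,0],"gripper":2},{"offset":[28.3,-1.2,28],"rot":[0,0,0],"gripper":2},{"offset":[28.3,-1.2,28],"rot":[0,0,0],"gripper":2},{"offset":[28.3,-1.2,28],"rot":[0,0,0],"gripper":2}]'

```text
t: 11.83
eef_pos: [499.5, 13.1, 202.4]
eef_rot: [-2.406, -2.02, 0.001]
ft_force: [0.2, -0.1, -1.0]
grip_width: 11.7
gripper_force: 35.0
```

```bash
python3 - <<'E'
from h import *
go((499.5,14,200),80.45)
o=robot.get_obs();print(o["grip_width"],o["ft_force"])
p,D=optics.grab_frame("wrist");np.savez("w7.npz",p=p,D=D,pos=o["eef_pos"],rot=o["eef_rot"])
c=cv2.resize(p[140:260,200:320],(600,600),interpolation=cv2.INTER_CUBIC)
cv2.imwrite("pics/w7.png",c[...,::-1])
E
```

```text
at [499.5   13.05 202.4 ] yaw 80.04792685184097
offset [ 0.9 -0.2  2.4] rot [-0.    0.   -0.01]
11.725345823640831 [ 0.18 -0.07 -0.96]
```

View pics/w7.png

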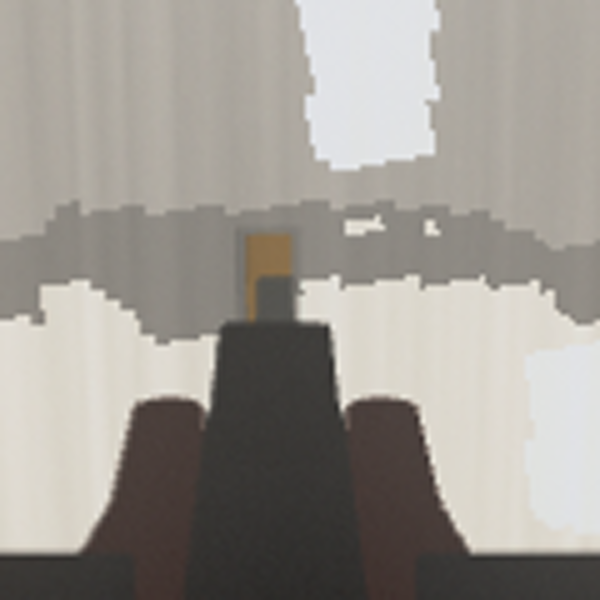

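```bash
python3 - <<'E'
from h import *
f=np.load("w7.npz");pos=f["pos"];M=R.from_rotvec(f["rot"]).as_matrix();o=dict(eef_pos=pos,eef_rot=f["rot"])
t=lambda u,v,z:((atz("wrist",[(200+u/5-.4,140+v/5-.4)],z,o)[0]-pos)@M)
print("win outer",t(237,226,128),t(300,226,128),"inner",t(247,234,126.5),t(295,234,126.5))
print("blade front@tip",t(257,276,pos[2]-58),t(296,276,pos[2]-58),t(257,310,pos[2]-25),t(296,310,pos[2]-25))
Q=(cloud("wrist",f["D"],o)-pos)@M
S=Q[(Q[...,2]>10)&(Q[...,2]<70)&(abs(Q[...,1])<8)&(abs(Q[...,0])<20)]
for z in range(10,70,10):
    s=S[(S[:,2]>=z)&(S[:,2]<z+10)]
    if len(s): print(z,len(s),s[:,1].min(),s[:,1].max(),np.median(s[:,0]))
# pixel profile across window/blade
g=f["p"].astype(int)
for r in (189,193,197,200): print(r,[tuple(x) for x in g[r,245:263:1,[0,2]].T.reshape(-1,2)] if 0 else (g[r,245:263,0]-g[r,245:263,2]).tolist(), g[r,245:263,1].tolist())
E
```

```text
win outer [13.06 -5.33 74.39] [13.05  4.13 74.39] inner [11.45 -3.85 75.89] [11.45  3.4  75.89]
blade front@tip [ 9.74 -2.19 58.  ] [ 9.74  3.3  58.  ] [14.47 -1.88 25.  ] [14.46  2.81 24.99]
30 9 -2.0119535368777868 2.5027457355549543 9.573424104505749
40 30 -2.1041500564887397 2.6194056156611794 9.505327910497584
50 32 -2.1825494286380085 2.7482999546416944 9.477076012537069
189 [10, 11, 10, 9, 42, 59, 60, 60, 61, 61, 61, 62, 61, 28, 11, 11, 10, 11] [132, 132, 117, 118, 105, 109, 110, 110, 111, 112, 112, 111, 112, 119, 124, 133, 138, 137]
193 [11, 10, 10, 9, 43, 58, 60, 61, 62, 63, 61, 61, 62, 26, 11, 10, 11, 10] [134, 133, 116, 116, 105, 108, 109, 110, 110, 111, 112, 112, 112, 119, 124, 133, 138, 137]
197 [11, 11, 9, 9, 45, 58, 20, 6, 6, 5, 5, 6, 5, 8, 10, 9, 13, 14] [133, 132, 116, 117, 110, 109, 91, 85, 85, 86, 85, 85, 86, 102, 123, 214, 218, 217]
200 [10, 11, 10, 9, 45, 58, 21, 6, 5, 5, 4, 4, 5, 8, 14, 11, 13, 14] [133, 131, 120, 116, 110, 108, 91, 84, 85, 84, 85, 85, 86, 103, 165, 214, 218, 217]
```

The blade is within 1 mm of centre. I'll shift tool y by -1.0 and lower gently.

Emit:
play_rows --motion '[{"offset":[0,-1,0],"rot":[0,0,0],"gripper":2},{"offset":[0,-1,4],"rot":[0,0,0],"gripper":2},{"offset":[0,-1,8],"rot":[0,0,0],"gripper":2},{"offset":[0,-1,12],"rot":[0,0,0],"gripper":2},{"offset":[0,-1,16],"rot":[0,0,0],"gripper":2},{"offset":[0,-1,20],"rot":[0,0,0],"gripper":2},{"offset":[0,-1,24],"rot":[0,0,0],"gripper":2},{"offset":[0,-1,24],"rot":[0,0,0],"gripper":2},{"offset":[0,-1,24],"rot":[0,0,0],"gripper":2}]'

```text
t: 12.63
eef_pos: [498.4, 13.7, 178.3]
eef_rot: [-2.405, -2.021, 0.001]
ft_force: [0.8, -0.1, -0.8]
grip_width: 12.0
gripper_force: 35.0
```

Force is free, so I'll continue down.

Emit:
play_rows --motion '[{"offset":[0,0,5],"rot":[0,0,0],"gripper":2},{"offset":[0,0,10],"rot":[0,0,0],"gripper":2},{"offset":[0,0,15],"rot":[0,0,0],"gripper":2},{"offset":[0,0,20],"rot":[0,0,0],"gripper":2},{"offset":[0,0,25],"rot":[0,0,0],"gripper":2},{"offset":[0,0,30],"rot":[0,0,0],"gripper":2},{"offset":[0,0,35.5],"rot":[0,0,0],"gripper":2},{"offset":[0,0,35.5],"rot":[0,0,0],"gripper":2},{"offset":[0,0,35.5],"rot":[0,0,0],"gripper":2},{"offset":[0,0,35.5],"rot":[0,0,0],"gripper":2}]'

```text
t: 13.47
eef_pos: [498.7, 13.7, 143.1]
eef_rot: [2.405, 2.021, -0.0]
ft_force: [0.4, 0.0, -0.6]
grip_width: 11.8
gripper_force: 35.0
```

```bash
python3 - <<'E'
from h import *
for i in range(3):
    o=robot.get_obs();p,D=optics.grab_frame("wrist");print(o["eef_pos"],o["eef_rot"],o["ft_force"],o["torque"],o["grip_width"])
pos=o["eef_pos"];M=R.from_rotvec(o["eef_rot"]).as_matrix()
C=cloud("wrist",D,o);Q=(C-pos)@M
k=(abs(Q[...,0])<30)&(abs(Q[...,1])<4)
H=C[k&(abs(Q[...,0]-19)<2)&(Q[...,2]<12)];print("handle front z",np.percentile(H[:,2],[0,2,50]) if len(H) else None)
P=C[(abs(Q[...,1])<20)&(Q[...,0]>22)&(Q[...,0]<60)];print("plate z",np.nanmedian(P[:,2]))
p2,D2=optics.grab_frame("top");C2=cloud("top",D2)
h=C2[(np.hypot(C2[...,0]-528,C2[...,1]-155)<9)];print("pin head z",np.nanmedian(h[:,2]))
c=cv2.resize(p[150:270,190:310],(600,600),interpolation=cv2.INTER_CUBIC);cv2.imwrite("pics/w8.png",c[...,::-1])
E
```

```text
[498.69  13.7  143.14] [ 2.41  2.02 -0.  ] [ 0.36  0.01 -0.62] [-0.09  0.09  0.  ] 11.794413363256218
[498.84  13.65 143.29] [2.4  2.02 0.  ] [-0.26 -0.49  0.02] [-0.04  0.08 -0.04] 11.887659782121716
[498.88  13.65 143.37] [2.4  2.02 0.  ] [ 1.16  0.18 -1.01] [-0.05  0.05  0.01] 11.768515179972681
handle front z [138.68 141.5  177.99]
plate z 245.05047699465004
pin head z nan
  return np.nanmean(a, axis, out=out, keepdims=keepdims)
```

View pics/w8.png

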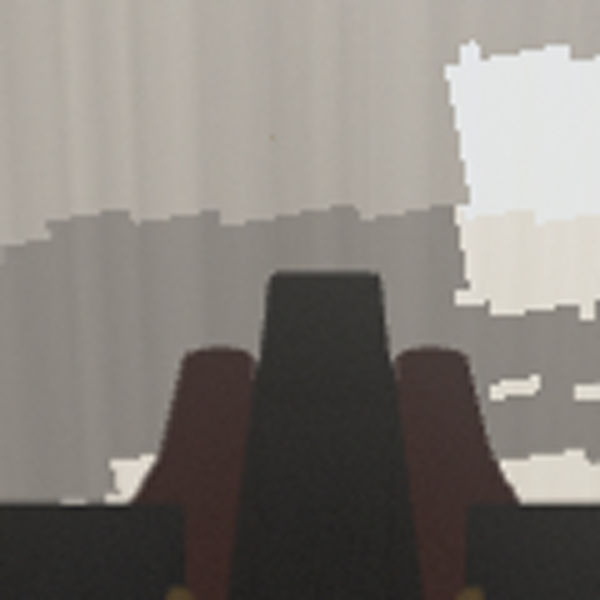

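The last view shows the handle clear above the plate. Its underside is at about 138.7 mm, so about 10.7 mm of blade is showing, and the contact forces are near zero. I'm handing in.

```bash
python3 -c "
from h import *
print(order.close_job())"
```

```text
the job is handed in; nothing more can be done
None
```

The job is handed in at about 14 s: the pin's head sits home on the fork, and the blank hangs freely in the gripper through the window with about 1 cm of blade showing (no verdict was returned, and the pin was checked on release but hidden from the top camera at the end).

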